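# Build the test-sieve column on the shaker

## Robot

A 7-joint arm with a two-finger parallel gripper is mounted at the origin on a cart in front of the work surface, level with it; the furniture and walls round the work are solid. World frame = base frame: x ahead of the robot, y to its left, z up, the work surface at z = 0. Lengths are in m, angles in rad, forces in N, time in s.
With the tool pointing down it reaches from about 0.35 to 0.9 m from the base axis. Payload 8.1 kg.
Tool frame: the origin (TCP) lies at the very end of the fingers, on their centre line; the grasp point (between the pads) lies 19 mm behind it (arm.tcp_to_grasp is the z of the grasp point in the tool frame, in m); z points along the fingers, y is the line along which they close (so a half turn about z gives the same grasp; the last joint's range is limited). The gripper opens to 92 mm and grips with 3 to 60 N. Pads are 19 mm wide; open, the fingers measure 130 mm over their backs; the gripper's body (75 mm by 190 mm) begins 47 mm behind the grasp point.
Start: joints at [-1.32, 0.434, 0.025, 1.573, -0.012, 1.134, -0.075], TCP at [0.217, 0.586, 0.227] pointing down, gripper open.
Joint ranges: [-2.62, 2.62], [-0.44, 2.09], [-1.27, 1.32], [0.08, 2.57], [-1.32, 4.46], [0.12, 2], [-2.74, 2.74]. Speed limits (rad/s): [2.22, 2.22, 3.01, 3.01, 3.14, 3.14, 3.14].

## Interface

Orientations are given as a rotation vector (axis times angle).
In Python, from cell import readout, vision, sign_off, arm gives the robot as it stands. The module is installed in compiled form; this text tells all that it offers.
- The arm moves only by the shell command python3 -m creep 'ROWS' [FORCE]. ROWS is JSON, a list of rows, each a list of 5 numbers: the shift along the tool's x, y, z in units of 4 cm (1.0 is 4 cm), then the turn about the tool's z in units of 4 degrees (1.0 is 4 degrees), then the opening, from 0 (shut) to 1 (fully open). A call has 1 to 12 rows; each row shifts and turns the commanded pose from where the row before left it, along the tool's axes as they then stand; what a row does not reach is not made up. A row lasts 1/8 s, in which the tool goes at most 62.5 mm and 10.7 degrees, less where a joint would pass 70% of its speed; a pose out of reach is approached as far as the arm can. A call with a number of a shift or a turn outside -1 to 1 is refused whole. A call with a gripper value outside its range is refused whole. The fingers move at their own pace and stop on an object; FORCE is the grip in N (left out, the last holds). Time passes only in rows, so rows that do not move let the fingers close. It gives the time, the measured TCP pose, the force, the opening and the grip force at its end, in the units of the state.
- readout.observe(): the state, without advancing time (a new reading comes with each control period).
- vision.get_image(name): name is "scene" or "top" or "wrist"; returns a dict with "pixels" (420x560x3 uint8, blue, green, red), "z_map" (420x560 float32, m along the optical axis (not along the pixel's ray), 0 where there is no reading), "camera_matrix" (3x3 intrinsics, pixels), "position" and "rotation" of the camera in the world. Camera axes: x right, y up, looking along -z (the intrinsics and any distortion apply to the point x, -y, -z); pixel columns grow to the right and rows downward; lengths in m; the calibration is good to about 2 mm. A picture is of the moment at which its call begins.
- sign_off(): hands the job in; it is judged then, once.
The state is a dict: "clock": time; "joints": joint angles; "dq": joint speeds; "joint_efforts": joint torques, N m; "position": TCP position; "ee_rot": TCP orientation; "force": force on the tool from outside, world axes, zero at the start; "ft_torque": the same for the moment, N m; "width": opening from 0.0 (shut) to 1.0 (fully open); "gripper_force": force on a finger pad.
Only numpy, scipy, OpenCV 4.12 (cv2) and the standard library are available. Lean on these libraries where they do the work, as an engineer would, in place of code of your own. Each camera call takes 0.05 s, during which the arm holds its last target. There are 200 camera calls.

## Task

Set up the sieve column for the ground sample on the sieve shaker: put the receiving pan into the shaker's collar, then the fine sieve, the medium sieve and the coarse sieve on top of one another, and the lid last. Build it there from the bottom up, one piece at a time, each one level and fully seated in the piece below, and leave the small beaker and the petri dish where they stand.

Things in the scene. Friction and masses are not known exactly. Their poses are not given: they have to be found in the camera images.
- shaker: Sieve shaker, fixed: white housing 108 x 108 mm, black dial and display on its front (-x at yaw 0), on top a round aluminium table with a raised ring, the collar, at its centre. Collar 67 mm across outside, 55 mm inside, 12 mm deep; its rim, the highest part, is 60 mm above the bench. Origin: centre of the underside, on the bench, under the collar's axis; z up.
- pan: Receiving pan: round bright steel dish with a plain closed bottom 24 mm below the rim; 60 to 61 mm across, 35 mm high in all, wall 2.5 mm, mouth 55 mm; Spigot below: 51 mm across, 9 mm long, foot tapered to 46 mm; fits with 2 mm play all round in any rim of the set or the collar, shoulder resting on that rim. Origin: centre of underside (spigot foot), z up. 0.1 kg.
- fine_sieve: Fine sieve: round steel frame; floor of close cloth, dull dark grey, 22 mm below the rim; 60 to 61 mm across, 33 mm high in all, wall 2.5 mm, mouth 55 mm; Spigot below: 51 mm across, 9 mm long, foot tapered to 46 mm; fits with 2 mm play all round in any rim of the set or the collar, shoulder resting on that rim. Origin: centre of underside (spigot foot), z up. 0.1 kg.
- medium_sieve: Medium sieve: round steel frame; floor a see-through grid of 5 mm meshes 27 mm below the rim; 60 to 61 mm across, 38 mm high in all, wall 2.5 mm, mouth 55 mm; Spigot below: 51 mm across, 9 mm long, foot tapered to 46 mm; fits with 2 mm play all round in any rim of the set or the collar, shoulder resting on that rim. Origin: centre of underside (spigot foot), z up. 0.1 kg.
- coarse_sieve: Coarse sieve: round steel frame; floor a grid of thick wires, 12 mm meshes, 35 mm below the rim; 60 to 61 mm across, 46 mm high in all, wall 2.5 mm, mouth 55 mm; Spigot below: 51 mm across, 9 mm long, foot tapered to 46 mm; fits with 2 mm play all round in any rim of the set or the collar, shoulder resting on that rim. Origin: centre of underside (spigot foot), z up. 0.1 kg.
- sieve_lid: Lid: steel disc 60 mm across, upper face 14 mm above its underside; round knob 18 mm across in the middle, grip at 22 to 35 mm height (flat top at 35, narrower neck below). Spigot below: 51 mm across, 9 mm long, foot tapered to 46 mm; fits with 2 mm play all round in any rim of the set or the collar, shoulder resting on that rim. Origin: centre of underside (spigot foot), z up. 0.1 kg.
- beaker: Small glass beaker, a bystander: 45 mm across, 58 mm high, upright, beside an open instrument case (fixed, front wall at x 0.49, near side at y -0.27, 0.2 m high, its raised lid behind). Origin: centre of the underside, z up.
- petri_dish: Clear petri dish with its lid on, a bystander: 58 mm across, 15 mm high, in front of the water bath (a fixed grey box, front at x 0.58, y 0.12 to 0.33, 0.2 m high: carry things over or round it). Origin: centre of the underside, z up.
Things that resemble listed ones, but are neither listed nor needed, are in the scene too. What is shaped like the pan but green or pink is not meant.

How it is judged:
By the outcome, as a careful person would: the job done as asked, in the order asked, and still so for the second after the job is handed in, with the robot touching nothing.
It also fails if it takes over 134 s, if anything falls off the work surface, if the arm or the gripper's body presses on something with over 40 N, if the wrist force passes 120 N, or if a joint passes its speed limit or range.

## Working session

There is one attempt and no reset: what is moved stays moved. The work goes in short steps, Python scripts to look and compute and a shell command to move; the robot and the scene stay as the last step left them, time stands still between calls to the robot, and variables do not carry over. Pictures are saved under pics/ and viewed, at most 14 in all, crops included, and the job is handed in when it is done.

```bash
mkdir -p pics; cat > h.py <<'E'
import numpy as np, cv2
from scipy.spatial.transform import Rotation as R
from cell import readout, vision
def snap(n,f):
    im=vision.get_image(n); cv2.imwrite('pics/'+f+'.png',im['pixels']); np.save('pics/'+f+'.npy',im,allow_pickle=True); return im
def load(f): return np.load('pics/'+f+'.npy',allow_pickle=True).item()
def cloud(im):
    z=im['z_map'].astype(float); K=np.array(im['camera_matrix']); v,u=np.mgrid[:z.shape[0],:z.shape[1]]
    p=np.stack([(u-K[0,2])/K[0,0]*z,-(v-K[1,2])/K[1,1]*z,-z],-1)
    Rm=np.array(im['rotation']); Rm=Rm if Rm.shape==(3,3) else R.from_rotvec(Rm).as_matrix()
    w=p@Rm.T+np.array(im['position']); w[z==0]=np.nan; return w
E
python3 - <<'E'
from h import *
for n in('scene','top'):
    im=snap(n,n+'0'); print(n,im['position'],im['rotation'],im['camera_matrix'],[k for k in im])
s=readout.observe(); print(s)
E
```

```text
scene [-0.20048955 -1.08160739  0.77370575] [ 1.00462079 -0.33698865 -0.57978278] [[465.26209304   0.         279.34829091]
 [  0.         465.26209304 207.45860032]
 [  0.           0.           1.        ]] ['pixels', 'z_map', 'camera_matrix', 'position', 'rotation']
top [ 0.24324192 -0.07037847  1.40919592] [ 0.16316714 -0.1857963  -1.64311327] [[406.7201684    0.         279.31906314]
 [  0.         406.7201684  203.6640489 ]
 [  0.           0.           1.        ]] ['pixels', 'z_map', 'camera_matrix', 'position', 'rotation']
{'clock': 0.1, 'joints': array([-1.31957298,  0.43512336,  0.02497021,  1.57399284, -0.01156389,
        1.13397458, -0.07509562]), 'dq': array([-0.00028318, -0.00091683, -0.00023536, -0.003213  ,  0.00065396,
        0.00157283,  0.00210522]), 'joint_efforts': array([ 1.95885426e-03, -6.69127178e+01,  9.87132266e-01, -3.15150189e+01,
       -6.06135721e-02,  3.74419231e-02,  9.71938630e-05]), 'position': array([0.21645932, 0.58584869, 0.22604715]), 'ee_rot': array([-5.52946734e-01, -3.09246152e+00,  2.12273371e-03]), 'force': array([0.4631785 , 0.52417791, 0.73159749]), 'ft_torque': array([-0.06001563,  0.00414967,  0.00388079]), 'gripper_force': 0.0, 'width': 1.0009400261672998}
```

```bash
python3 - <<'E'
import cv2
for n in('scene0','top0'):
    cv2.imwrite(f'pics/{n}_b.png',cv2.resize(cv2.imread(f'pics/{n}.png'),(800,600),interpolation=cv2.INTER_CUBIC))
E
```

```text
(no output)
```

View pics/top0_b.png

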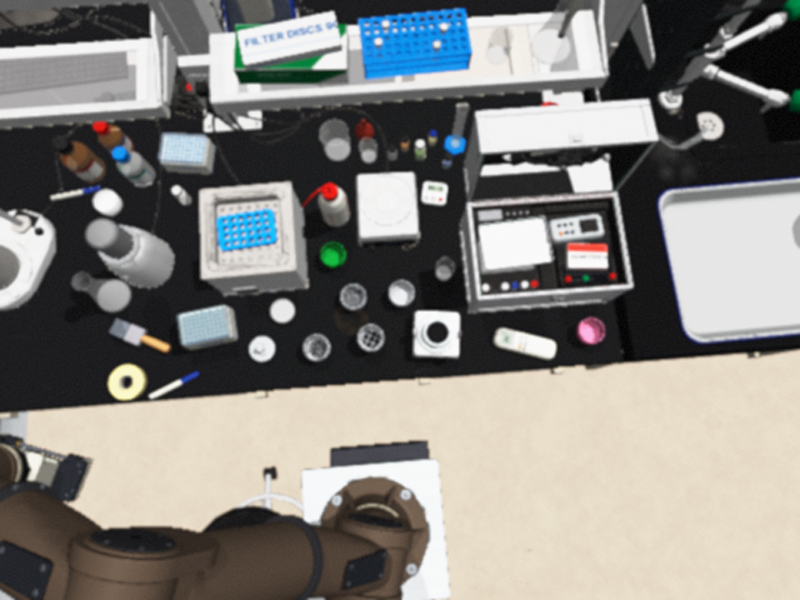

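View pics/scene0_b.png

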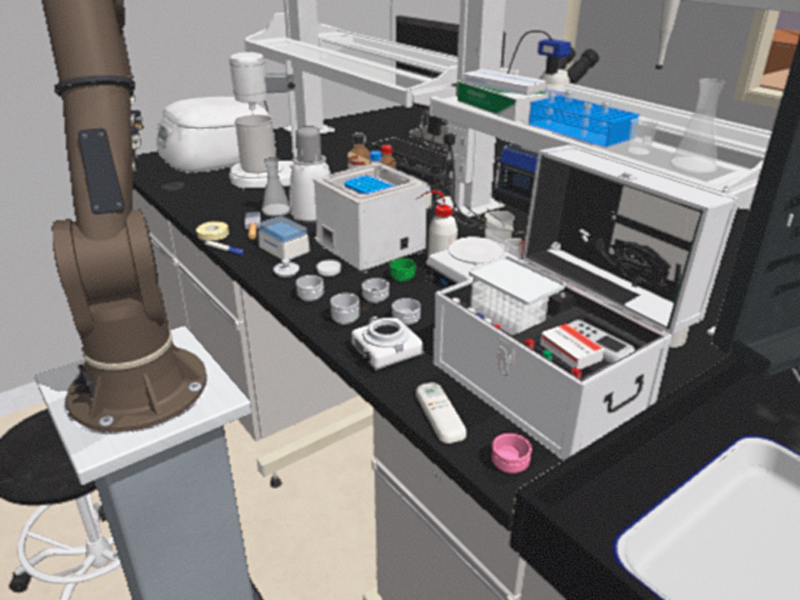

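In the top view (800x600), the steel dishes are at (353,297), (401,292), (316,348) and (370,337), and the knobbed lid is at (262,348). The petri dish is at (283,311), the shaker at (437,335) and the beaker at (445,268). The decoys are the green (333,255) and pink (591,330) dishes. Next, a close crop to tell the floors apart.

```bash
python3 - <<'E'
from h import *
im=load('top0'); c=im['pixels'][170:270,165:325]
cv2.imwrite('pics/crop1.png',cv2.resize(c,(800,500),interpolation=cv2.INTER_CUBIC))
w=cloud(im)
def fit(u,v,zlo,r=30):
    u=int(u*.7);v=int(v*.7); 
    P=w[v-r//2:v+r//2,u-r//2:u+r//2].reshape(-1,3);P=P[np.isfinite(P[:,2])]
    Q=P[P[:,2]>zlo]; (c,rr)=cv2.minEnclosingCircle(Q[:,:2].astype(np.float32))
    print((u,v),'centre',np.round(c,4),'r',round(rr,4),'zmax pct',np.round(np.percentile(P[:,2],[2,90,97,100]),4),'n',len(Q))
for n,u,v,zl in [('a',353,297,.02),('b',401,292,.02),('c',316,348,.02),('d',370,337,.02),('lid',262,348,.008),('shaker',437,335,.055),('petri',283,311,.008),('beaker',445,268,.03)]:
    print(n,end=' ');fit(u,v,zl)
E
```

```text
a (247, 207) centre [0.5471 0.0103] r 0.0306 zmax pct [-0.0057  0.0145  0.0321  0.0382] n 66
b (280, 204) centre [ 0.5332 -0.1211] r 0.0482 zmax pct [-0.0065  0.0142  0.0337  0.0422] n 68
c (221, 243) centre [0.4305 0.1037] r 0.0306 zmax pct [-0.0062  0.0138  0.0359  0.043 ] n 66
d (259, 235) centre [ 0.4424 -0.0258] r 0.0303 zmax pct [-0.0061  0.015   0.0437  0.0524] n 74
lid (183, 243) centre [0.4404 0.238 ] r 0.0303 zmax pct [-0.0063  0.0145  0.0194  0.0396] n 237
shaker (305, 234) centre [ 0.4381 -0.1719] r 0.0426 zmax pct [0.035  0.057  0.0614 0.0659] n 113
petri (198, 217) centre [0.5481 0.189 ] r 0.0532 zmax pct [-0.0063  0.016   0.0216  0.0492] n 250
beaker (311, 187) centre [ 0.6146 -0.2372] r 0.0488 zmax pct [-0.0064  0.0243  0.0537  0.0623] n 73
```

View pics/crop1.png

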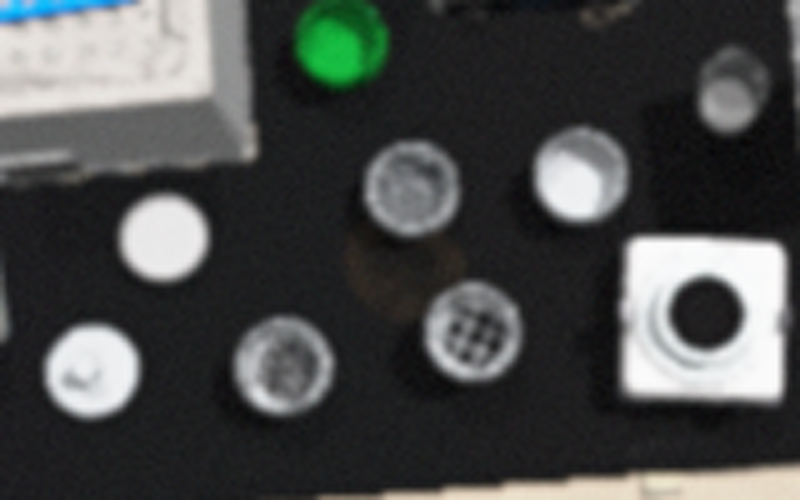

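The crop shows the plain bright floor at crop (580,178), so that is the pan. The close dark cloth is at (412,188), the fine sieve (height about 33). The 5 mm grid is at (283,367), the medium (about 38), and the thick wires at (473,332), the coarse (about 46). The lid is at (93,370), the petri dish at (163,238) and the collar at (706,313). I'll turn the tool to the world axes and go towards the pan.

```bash
python3 -m creep '[[0,0,-0.5,-1,1],[0,0,-0.5,-1,1],[0,0,0,-1,1],[0,0,0,-1,1],[0,0,0,-1,1],[0,0,0,0,1]]'
python3 -m creep '[[-0.4,-1,0,0,1],[-0.4,-1,0,0,1],[-0.4,-1,0,0,1],[-0.4,-1,0,0,1],[-0.4,-1,0,0,1],[-0.4,-1,0,0,1],[-0.4,-1,0,0,1],[-0.4,-1,0,0,1],[-0.4,-1,0,0,1],[-0.4,-1,0,0,1],[-0.4,-1,0,0,1],[-0.4,-1,0,0,1]]'
python3 -m creep '[[-0.4,-1,0,0,1],[-0.4,-1,0,0,1],[-0.4,-1,0,0,1],[-0.4,-1,0,0,1],[-0.4,-1,0,0,1],[0,0,0,0,1],[0,0,0,0,1]]'
```

```text
clock: 0.85
position: [0.2165, 0.586, 0.2663]
ee_rot: [-0.008, -3.141, 0.001]
force: [0.8, -0.0, -0.1]
width: 1.0
gripper_force: 0.0
clock: 2.35
position: [0.4065, 0.104, 0.2668]
ee_rot: [0.011, 3.141, 0.001]
force: [0.6, 0.8, -0.6]
width: 1.003
gripper_force: 0.0
clock: 3.22
position: [0.485, -0.0944, 0.2665]
ee_rot: [-0.009, -3.141, -0.001]
force: [0.1, 0.2, -0.8]
width: 0.999
gripper_force: 0.0
```

```bash
python3 - <<'E'
from h import *
im=snap('wrist','w1'); print(im['position'],im['rotation'])
cv2.imwrite('pics/w1b.png',im['pixels'])
E
```

```text
[ 0.42019276 -0.09374267  0.42342395] [-0.19216012 -0.19369945  1.5568896 ]
```

View pics/w1b.png

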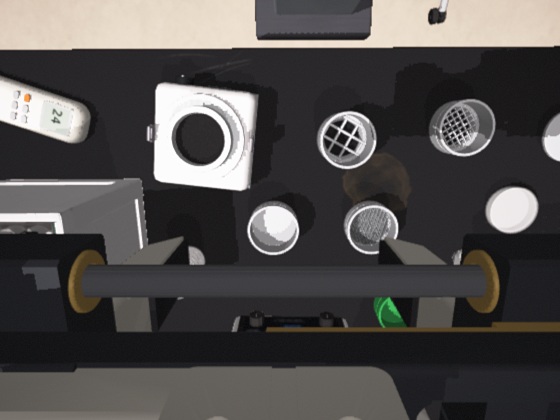

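All seven pieces are visible from the wrist: collar (203,137), coarse (347,140), medium (462,127), pan (273,228), fine (371,228), petri dish (512,210), lid at the right edge. I'll fit the rims from the depth map.

```bash
cat >> h.py <<'E'
def rim(im,u,v,h,r=40,band=.004,Rm=.029,w=None):
    """robust circle (known mean radius Rm) of the points at height h near pixel u,v"""
    from scipy.optimize import least_squares
    w=cloud(im) if w is None else w
    P=w[max(0,v-r):v+r,max(0,u-r):u+r].reshape(-1,3);P=P[np.isfinite(P[:,2])]
    Q=P[abs(P[:,2]-h)<band]; c0=np.median(w[v-3:v+4,u-3:u+4].reshape(-1,3),0)[:2] if Rm else None
    Q=Q[np.hypot(*(Q[:,:2]-Q[:,:2].mean(0)).T)<.06]
    f=least_squares(lambda p:np.hypot(Q[:,0]-p[0],Q[:,1]-p[1])-p[2],[*((Q[:,:2].min(0)+Q[:,:2].max(0))/2),Rm],loss='soft_l1',f_scale=.001)
    return np.round(f.x,4),len(Q),round(float(np.median(Q[:,2])),4)
E
python3 - <<'E'
from h import *
im=load('w1');w=cloud(im)
for n,u,v,h in [('collar',203,137,.06),('coarse',347,140,.046),('medium',462,127,.038),('pan',273,228,.035),('fine',371,228,.033),('petri',512,210,.015)]:
    print(n,rim(im,u,v,h,w=w,r=45 if n=='collar' else 36), np.round(w[v,u],4))
print(np.nanmedian(w[60:75,300:500,2]))
for u in range(240,305,5): print(u,np.round(w[228,u],4))
E
```

```text
collar (array([ 0.4397, -0.1808,  0.0306]), 1177, 0.0588) [ 0.4375 -0.1786  0.0467]
coarse (array([ 0.4422, -0.0242,  0.0286]), 457, 0.0449) [ 0.4442 -0.0167 -0.001 ]
medium (array([0.4301, 0.1055, 0.0286]), 535, 0.0371) [0.4294 0.1143 0.0099]
pan (array([ 0.5463, -0.1058,  0.0287]), 388, 0.0338) [ 0.5508 -0.1066  0.0102]
fine (array([0.5468, 0.0112, 0.0286]), 332, 0.0319) [0.5515 0.0155 0.0102]
petri (array([0.5287, 0.1866, 0.0208]), 1767, 0.0143) [0.5279 0.184  0.0156]
-0.0007724426386080396
240 [ 0.5541 -0.1491 -0.0009]
245 [ 0.5541 -0.1427 -0.001 ]
250 [ 0.5441 -0.1331  0.0308]
255 [ 0.5511 -0.1291  0.0088]
260 [ 0.5511 -0.1228  0.009 ]
265 [nan nan nan]
270 [ 0.5509 -0.1103  0.0098]
275 [ 0.5512 -0.1041  0.0091]
280 [ 0.5508 -0.0979  0.0104]
285 [ 0.551  -0.0916  0.0097]
290 [ 0.5508 -0.0854  0.0105]
295 [ 0.5513 -0.0791  0.0091]
300 [ 0.5545 -0.0724 -0.001 ]
```

```bash
python3 -m creep '[[-0.77,-0.14,0.7,0,1],[-0.77,-0.14,0.7,0,1],[0,0,1,0,1],[0,0,1,0,1],[0,0,1,0,1],[0,0,0.8,0,1],[0,0,0.6,0,1],[0,0,0.35,0,1],[0,0,0.2,0,1],[0,0,0,0,1]]' 15
python3 -m creep '[[0,0,0,0,0.6],[0,0,0,0,0.5],[0,0,0,0,0.5],[0,0,0,0,0.5],[0,0,0,0,0.5],[0,0,0,0,0.5]]' 15
```

```text
clock: 4.53
position: [0.5469, -0.1061, 0.0128]
ee_rot: [0.007, 3.142, 0.0]
force: [-0.2, -1.3, 0.3]
width: 1.001
gripper_force: 0.0
clock: 5.28
position: [0.547, -0.1066, 0.013]
ee_rot: [0.008, 3.141, 0.0]
force: [-1.6, 0.8, 4.3]
width: 0.658
gripper_force: 15.0
```

```bash
python3 -m creep '[[0,0,-0.3,0,0.5],[0,0,-0.8,0,0.5],[0,0,-1,0,0.5],[0,0,-1,0,0.5],[0,0,-0.9,0,0.5],[0.4,-0.5,-0.5,0,0.5],[0.6,-0.6,-0.5,0,0.5],[0,0,0,0,0.5],[0,0,0,0,0.5]]'
cat > look.py <<'E'
import sys
from h import *
# look.py name u v h  : find the rim around a predicted world xy
f,x,y,h=sys.argv[1],*map(float,sys.argv[2:5]); im=snap('wrist',f); w=cloud(im)
d=np.hypot(w[...,0]-x,w[...,1]-y); m=(d<.042)&(abs(w[...,2]-h+.001)<.003)
Q=w[m]
from scipy.optimize import least_squares
g=least_squares(lambda p:np.hypot(Q[:,0]-p[0],Q[:,1]-p[1])-p[2],[x,y,.03],loss='soft_l1',f_scale=.001)
a=np.degrees(np.arctan2(Q[:,1]-g.x[1],Q[:,0]-g.x[0])); print(np.round(g.x,4),len(Q),'z',np.round(np.median(Q[:,2]),4),'sector pts',np.histogram(a,8,(-180,180))[0])
p=readout.observe(); print(np.round(p['position'],4),'delta units tool x,y:',np.round([-(g.x[0]-p['position'][0])/.04,(g.x[1]-p['position'][1])/.04],3))
# tilt of rim plane
A=np.c_[Q[:,:2]-g.x[:2],np.ones(len(Q))]; print('slope deg',np.round(np.degrees(np.linalg.lstsq(A,Q[:,2],rcond=None)[0][:2]),2))
E
python3 look.py w2 .4397 -.1808 .060
```

```text
clock: 6.4
position: [0.5067, -0.1498, 0.2128]
ee_rot: [0.007, 3.141, 0.001]
force: [0.2, 0.4, -1.9]
width: 0.659
gripper_force: 15.0
[ 0.4398 -0.1812  0.0305] 1648 z 0.0589 sector pts [219 219 202 192 192 192 211 221]
[ 0.5068 -0.1494  0.2125] delta units tool x,y: [ 1.676 -0.795]
slope deg [0.01 0.05]
```

View pics/w2.png

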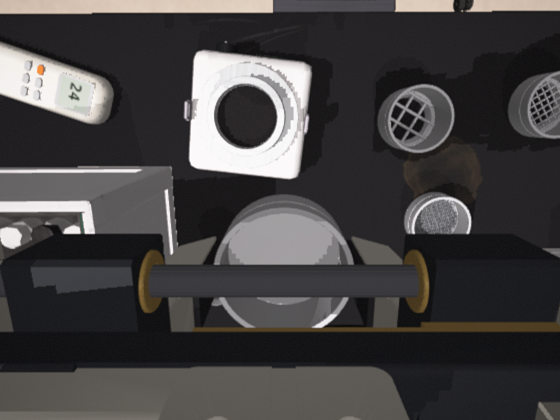

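The pan is held level, rim at about (283,262) and visible round the crossbar. The collar at (250,115) is unobstructed. I'll measure the held rim's offset from the TCP in the same image.

```bash
cat > held.py <<'E'
import sys
from h import *
from scipy.optimize import least_squares
f,up=sys.argv[1],float(sys.argv[2]); im=load(f); w=cloud(im); p=readout.observe()['position']
d=np.hypot(w[...,0]-p[0],w[...,1]-p[1]); m=(d>.02)&(d<.036)&(abs(w[...,2]-p[2]-up)<.006)
m[:,:222]=0;m[:,346:]=0
Q=w[m]; g=least_squares(lambda q:np.hypot(Q[:,0]-q[0],Q[:,1]-q[1])-.0287,p[:2],loss='soft_l1',f_scale=.001)
A=np.c_[Q[:,:2]-g.x[:2],np.ones(len(Q))]; s=np.linalg.lstsq(A,Q[:,2],rcond=None)[0]
print('held-tcp mm',np.round((g.x-p[:2])*1e3,2),'n',len(Q),'z-tcp',np.round(s[2]-p[2],4),'slope',np.round(np.degrees(s[:2]),2))
E
python3 held.py w2 .021
```

```text
held-tcp mm [-1.4   0.25] n 2438 z-tcp 0.0197 slope [-1.69  0.15]
```

```bash
python3 -m creep '[[0.8,-0.4,0,0,0.5],[0.85,-0.39,0,0,0.5],[0,0,0.8,0,0.5],[0,0,1,0,0.5],[0,0,0.9,0,0.5],[0,0,0.5,0,0.5],[0,0,0.17,0,0.5],[0,0,0,0,0.5]]'
python3 -m creep '[[0,0,0.08,0,0.5],[0,0,0.08,0,0.5],[0,0,0.08,0,0.5],[0,0,0,0,0.5]]'
```

```text
clock: 7.45
position: [0.4406, -0.1813, 0.0777]
ee_rot: [-0.007, -3.141, -0.0]
force: [0.8, 1.2, -1.2]
width: 0.654
gripper_force: 15.0
clock: 7.95
position: [0.4403, -0.1815, 0.0682]
ee_rot: [-0.008, -3.141, -0.0]
force: [-1.7, 0.2, -1.6]
width: 0.657
gripper_force: 15.0
```

```bash
python3 -m creep '[[0,0,0.06,0,0.5],[0,0,0.04,0,0.5],[0,0,0,0,0.5]]'
python3 -m creep '[[0,0,0,0,0.75],[0,0,0,0,0.85],[0,0,0,0,1],[0,0,-0.5,0,1],[0,0,-1,0,1],[0,0,-1,0,1],[-0.5,0.5,-1,0,1],[-0.6,0.7,-0.2,0,1],[-0.6,0.8,0,0,1],[0,0,0,0,1],[0,0,0,0,1]]'
python3 look.py w3 .4398 -.1812 .086
```

```text
clock: 8.32
position: [0.4404, -0.1816, 0.0642]
ee_rot: [-0.008, -3.141, -0.0]
force: [-0.6, -0.1, -0.3]
width: 0.661
gripper_force: 15.0
clock: 9.7
position: [0.5084, -0.1024, 0.2121]
ee_rot: [-0.008, -3.141, 0.001]
force: [-1.3, -0.1, -0.9]
width: 0.999
gripper_force: 0.0
[ 0.4402 -0.1803  0.0286] 861 z 0.0848 sector pts [120 128 120  97  88 101 106 101]
[ 0.5082 -0.1028  0.2122] delta units tool x,y: [ 1.7   -1.938]
slope deg [0.08 0.31]
```

Pan seated: rim at 86 mm, level. Next the fine sieve.

```bash
python3 -m creep '[[-0.46,0.95,0,0,1],[-0.5,0.95,0,0,1],[0,0.95,0.5,0,1],[0,0,1,0,1],[0,0,1,0,1],[0,0,1,0,1],[0,0,0.8,0,1],[0,0,0.5,0,1],[0,0,0.22,0,1],[0,0,0,0,1]]' 15
python3 -m creep '[[0,0,0,0,0.6],[0,0,0,0,0.5],[0,0,0,0,0.5],[0,0,0,0,0.5],[0,0,0,0,0.5],[0,0,0,0,0.5]]' 15
```

```text
clock: 11.0
position: [0.5476, 0.0111, 0.0115]
ee_rot: [-0.009, -3.141, 0.0]
force: [0.2, 0.7, 0.0]
width: 1.002
gripper_force: 0.0
clock: 11.75
position: [0.548, 0.0119, 0.0119]
ee_rot: [0.008, 3.141, 0.0]
force: [-1.1, -0.1, 6.1]
width: 0.649
gripper_force: 15.0
```

```bash
python3 -m creep '[[0,0,-0.3,0,0.5],[0,0,-0.7,0,0.5],[0,0,-1,0,0.5],[0,0,-1,0,0.5],[0.2,-0.3,-1,0,0.5],[0.6,-0.95,-0.8,0,0.5],[0.6,-0.95,-0.2,0,0.5],[0.6,-0.95,0,0,0.5],[0.4,-0.95,0,0,0.5],[0.28,-0.7,0,0,0.5],[0,0,0.5,0,0.5],[0,0,0,0,0.5]]'
python3 -m creep '[[0,0,0.8,0,0.5],[0,0,0.8,0,0.5],[0,0,0.5,0,0.5],[0,0,0.2,0,0.5],[0,0,0,0,0.5]]'
```

```text
clock: 13.25
position: [0.4385, -0.1795, 0.1911]
ee_rot: [-0.009, -3.139, -0.001]
force: [-0.0, -0.1, -1.1]
width: 0.653
gripper_force: 15.0
clock: 13.88
position: [0.4399, -0.1794, 0.0999]
ee_rot: [-0.007, -3.141, -0.0]
force: [-0.3, 0.1, -1.0]
width: 0.651
gripper_force: 15.0
```

Nudge (-0.9 mm y, +0.6 mm x) and lower.

```bash
python3 -m creep '[[-0.02,-0.02,0.08,0,0.5],[0,0,0.08,0,0.5],[0,0,0.07,0,0.5],[0,0,0,0,0.5]]'
python3 -m creep '[[0,0,0.03,0,0.5],[0,0,0,0,0.5]]'
```

```text
clock: 14.38
position: [0.4404, -0.1803, 0.0902]
ee_rot: [-0.008, -3.141, -0.0]
force: [-0.8, 0.3, -2.2]
width: 0.653
gripper_force: 15.0
clock: 14.62
position: [0.4405, -0.1804, 0.0891]
ee_rot: [-0.008, -3.142, -0.0]
force: [-0.5, -0.2, -1.5]
width: 0.655
gripper_force: 15.0
```

```bash
python3 -m creep '[[0,0,0,0,0.75],[0,0,0,0,0.85],[0,0,0,0,1],[0,0,-0.5,0,1],[0,0,-1,0,1],[-0.2,0.2,-1,0,1],[-0.5,0.6,-0.8,0,1],[-0.6,0.8,0,0,1],[-0.4,0.4,0,0,1],[0,0,0,0,1],[0,0,0,0,1]]'
python3 look.py w4 .4402 -.1803 .110
python3 - <<'E'
from h import *
im=load('w4');w=cloud(im)
m=(abs(w[...,2]-.037)<.003)&(np.hypot(w[...,0]-.4301,w[...,1]-.1055)<.05);Q=w[m];print(len(Q),(Q[:,:2].min(0)+Q[:,:2].max(0))/2)
m=(abs(w[...,2]-.045)<.003)&(np.hypot(w[...,0]-.4422,w[...,1]+.0242)<.05);Q=w[m];print(len(Q),(Q[:,:2].min(0)+Q[:,:2].max(0))/2)
E
```

```text
clock: 16.0
position: [0.5078, -0.1021, 0.2206]
ee_rot: [-0.01, -3.14, 0.001]
force: [0.1, -0.7, 0.1]
width: 1.003
gripper_force: 0.0
[ 0.4396 -0.1791  0.0286] 984 z 0.1088 sector pts [134 149 135 111 102 113 123 117]
[ 0.5078 -0.1022  0.2207] delta units tool x,y: [ 1.704 -1.922]
slope deg [0.01 0.25]
769 [0.42982645 0.10587415]
633 [ 0.44234726 -0.02428642]
```

Fine sieve seated: rim at 110 mm, level. Next the medium sieve.

```bash
python3 -m creep '[[0.5,0.9,0,0,1],[0.5,0.95,0,0,1],[0.5,0.95,0,0,1],[0.43,0.95,0,0,1],[0,0.9,0,0,1],[0,0.54,0.5,0,1],[0,0,1,0,1],[0,0,1,0,1],[0,0,1,0,1],[0,0,0.8,0,1],[0,0,0.5,0,1],[0,0,0.34,0,1]]' 15
python3 -m creep '[[0,0,0,0,1],[0,0,0,0,0.6],[0,0,0,0,0.5],[0,0,0,0,0.5],[0,0,0,0,0.5],[0,0,0,0,0.5],[0,0,0,0,0.5]]' 15
```

```text
clock: 17.55
position: [0.4323, 0.1059, 0.0147]
ee_rot: [-0.01, -3.141, 0.001]
force: [-0.1, 0.3, 0.6]
width: 1.002
gripper_force: 0.0
clock: 18.42
position: [0.4329, 0.1073, 0.0159]
ee_rot: [0.008, 3.141, 0.0]
force: [-1.3, -0.7, 6.7]
width: 0.653
gripper_force: 15.0
```

```bash
python3 -m creep '[[0,0,-0.3,0,0.5],[0,0,-0.7,0,0.5],[0,0,-1,0,0.5],[0,0,-1,0,0.5],[0,-0.3,-1,0,0.5],[0,-0.9,-1,0,0.5],[0,-0.95,-0.6,0,0.5],[0,-0.95,0,0,0.5],[0,0,0,0,0.5],[0,0,0,0,0.5]]'
python3 - <<'E'
from h import *
snap('wrist','w5')
E
python3 held.py w5 .022
```

```text
clock: 19.68
position: [0.4317, -0.0163, 0.2397]
ee_rot: [-0.008, -3.141, -0.001]
force: [0.5, 0.1, -1.3]
width: 0.656
gripper_force: 15.0
held-tcp mm [-3.83  0.22] n 2424 z-tcp 0.0201 slope [-1.07  0.14]
```

View pics/w5.png

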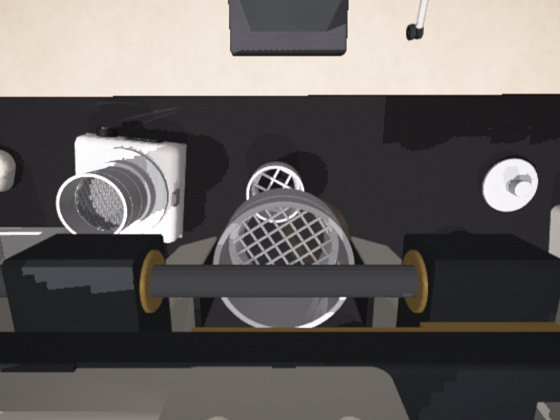

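```bash
python3 -m creep '[[-0.1,-0.9,0,0,0.5],[-0.1,-0.95,0,0,0.5],[-0.11,-0.95,0,0,0.5],[0,-0.8,0,0,0.5],[0,-0.5,0,0,0.5],[0,0,0.6,0,0.5],[0,0,0.8,0,0.5],[0,0,0.7,0,0.5],[0,0,0.4,0,0.5],[0,0,0.22,0,0.5],[0,0,0,0,0.5]]'
```

```text
clock: 21.1
position: [0.4438, -0.1806, 0.1307]
ee_rot: [-0.007, -3.141, -0.0]
force: [-0.1, -0.6, -0.3]
width: 0.651
gripper_force: 15.0
```

```bash
python3 - <<'E'
from h import *
w=cloud(load('w5'))
for h,lab in((.0135,'disc'),(.034,'knob')):
    m=(abs(w[...,2]-h)<.002)&(np.hypot(w[...,0]-.4404,w[...,1]-.238)<.05);Q=w[m];c,r=cv2.minEnclosingCircle(Q[:,:2].astype(np.float32));print(lab,len(Q),c,r,np.median(Q,0))
E
```

```text
disc 1804 (0.43999746441841125, 0.23937509953975677) 0.030394690111279488 [0.43655936 0.23540441 0.01309803]
knob 227 (0.4400080740451813, 0.23911970853805542) 0.009183323942124844 [0.43959765 0.2388801  0.03417802]
```

Lid at (0.440, 0.239). Now lower the medium sieve.

```bash
python3 -m creep '[[0,0,0.1,0,0.5],[0,0,0.1,0,0.5],[0,0,0.08,0,0.5],[0,0,0.05,0,0.5],[0,0,0,0,0.5],[0,0,0,0,0.5]]'
```

```text
clock: 21.85
position: [0.4437, -0.1809, 0.1176]
ee_rot: [0.008, 3.141, -0.0]
force: [0.4, -0.1, -1.1]
width: 0.651
gripper_force: 15.0
```

```bash
python3 -m creep '[[0,0,0.015,0,0.5],[0,0,0,0,0.75],[0,0,0,0,0.85],[0,0,0,0,1],[0,0,-0.6,0,1],[0,0,-1,0,1],[-0.2,0.2,-1,0,1],[-0.5,0.6,-0.8,0,1],[-0.6,0.8,0,0,1],[-0.4,0.4,0,0,1],[0,0,0,0,1],[0,0,0,0,1]]'
python3 look.py w6 .4402 -.1803 .139
python3 - <<'E'
from h import *
w=cloud(load('w6'))
m=(abs(w[...,2]-.045)<.003)&(np.hypot(w[...,0]-.4422,w[...,1]+.0242)<.05);Q=w[m];print(len(Q),cv2.minEnclosingCircle(Q[:,:2].astype(np.float32)))
E
```

```text
clock: 23.35
position: [0.5111, -0.1025, 0.2524]
ee_rot: [-0.01, -3.14, 0.001]
force: [-0.4, 0.1, 0.7]
width: 1.0
gripper_force: 0.0
[ 0.4409 -0.1796  0.0286] 975 z 0.1377 sector pts [132 150 130 117  99 118 117 112]
[ 0.511  -0.1027  0.2526] delta units tool x,y: [ 1.753 -1.923]
slope deg [-0.03  0.34]
515 ((0.44240686297416687, -0.023918861523270607), 0.0302074383944273)
```

Medium seated: rim at 139 mm. Next the coarse sieve.

```bash
python3 -m creep '[[0.9,0.96,0,0,1],[0.83,1,0,0,1],[0,0,0.5,0,1],[0,0,1,0,1],[0,0,1,0,1],[0,0,1,0,1],[0,0,1,0,1],[0,0,0.7,0,1],[0,0,0.4,0,1],[0,0,0.16,0,1],[0,0,0,0,1]]' 15
python3 -m creep '[[0,0,0,0,1],[0,0,0,0,0.6],[0,0,0,0,0.5],[0,0,0,0,0.5],[0,0,0,0,0.5],[0,0,0,0,0.5],[0,0,0,0,0.5]]' 15
```

```text
clock: 24.78
position: [0.4431, -0.0231, 0.0227]
ee_rot: [-0.009, -3.141, 0.0]
force: [-0.9, -0.4, -0.4]
width: 1.005
gripper_force: 0.0
clock: 25.65
position: [0.4433, -0.0225, 0.0226]
ee_rot: [0.008, 3.141, 0.0]
force: [-0.3, -1.0, 4.2]
width: 0.653
gripper_force: 15.0
```

```bash
python3 -m creep '[[0,0,-0.3,0,0.5],[0,0,-0.7,0,0.5],[0,0,-1,0,0.5],[0,0,-1,0,0.5],[0,0,-1,0,0.5],[0,-0.5,-0.7,0,0.5],[0.025,-0.9,0,0,0.5],[0,-0.9,0,0,0.5],[0,-0.9,0,0,0.5],[0,-0.76,0,0,0.5],[0,0,0.5,0,0.5],[0,0,0,0,0.5]]'
python3 -m creep '[[0,0,0.4,0,0.5],[0,0,0.1,0,0.5],[0,0,0,0,0.5]]'
```

```text
clock: 27.15
position: [0.4402, -0.1806, 0.19]
ee_rot: [-0.009, -3.139, -0.001]
force: [0.0, 0.1, -1.0]
width: 0.658
gripper_force: 15.0
clock: 27.52
position: [0.4413, -0.1805, 0.1703]
ee_rot: [-0.007, -3.141, -0.0]
force: [0.2, 0.2, -0.4]
width: 0.656
gripper_force: 15.0
```

```bash
python3 -m creep '[[0,0,0.1,0,0.5],[0,0,0.1,0,0.5],[0,0,0.1,0,0.5],[0,0,0.08,0,0.5],[0,0,0.05,0,0.5],[0,0,0,0,0.5],[0,0,0,0,0.5]]'
```

```text
clock: 28.4
position: [0.4415, -0.1809, 0.1534]
ee_rot: [0.008, 3.141, -0.0]
force: [-0.6, -0.5, -1.6]
width: 0.653
gripper_force: 15.0
```

```bash
python3 -m creep '[[0,0,0.015,0,0.5],[0,0,0,0,0.75],[0,0,0,0,0.85],[0,0,0,0,1],[0,0,-0.6,0,1],[0,0,-1,0,1],[-0.2,0.2,-1,0,1],[-0.5,0.6,-0.8,0,1],[-0.6,0.8,0,0,1],[-0.4,0.4,0,0,1],[0,0,0,0,1],[0,0,0,0,1]]'
python3 look.py w7 .4405 -.1803 .176
```

```text
clock: 29.9
position: [0.5089, -0.1025, 0.2883]
ee_rot: [-0.01, -3.14, 0.001]
force: [-0.3, -0.1, -0.5]
width: 1.001
gripper_force: 0.0
[ 0.4408 -0.1796  0.0286] 960 z 0.1747 sector pts [133 146 130 107  97 114 118 115]
[ 0.5089 -0.1027  0.2884] delta units tool x,y: [ 1.703 -1.922]
slope deg [0.06 0.36]
```

View pics/w7.png

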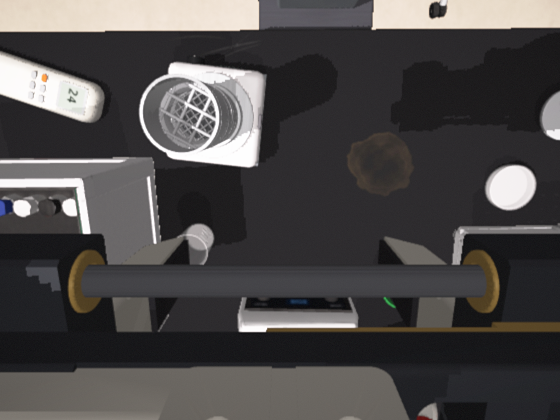

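Column so far is straight, with the coarse rim at 176 mm at (180,112). Before going to the lid, check the blue tip box beside it.

```bash
python3 - <<'E'
from h import *
w=cloud(load('top0'))
m=(w[...,2]>.03)&(w[...,0]>.35)&(w[...,0]<.56)&(w[...,1]>.27)&(w[...,1]<.46);Q=w[m]
print(len(Q),Q.min(0),Q.max(0),np.percentile(Q,[2,50,98],axis=0))
m2=m&(w[...,0]<.49);Q=w[m2];print(len(Q),np.percentile(Q,[1,50,99],axis=0))
E
```

```text
907 [0.45487805 0.30041505 0.03022386] [0.54357408 0.42080778 0.07373566] [[0.45803884 0.30346334 0.03346311]
 [0.49627422 0.3573611  0.06594756]
 [0.53798339 0.41533584 0.07189891]]
389 [[0.4558452  0.30138468 0.03141813]
 [0.47238569 0.36059069 0.06524627]
 [0.48954572 0.4143002  0.07220881]]
```

```bash
python3 -m creep '[[0.5,0.95,0,0,0.6],[0.5,0.95,0,0,0.5],[0.5,0.95,0,0,0.5],[0.265,0.95,0,0,0.5],[0,0.95,0,0,0.5],[0,0.95,0,0,0.5],[0,0.95,0,0,0.5],[0,0.95,0,0,0.5],[0,0.94,0,0,0.5],[0,0,0.5,0,0.5],[0,0,0.5,0,0.5],[0,0,0,0,0.5]]'
python3 - <<'E'
from h import *
w=cloud(snap('wrist','w8'))
m=(abs(w[...,2]-.034)<.002)&(np.hypot(w[...,0]-.44,w[...,1]-.239)<.04);Q=w[m];print(len(Q),len(Q) and cv2.minEnclosingCircle(Q[:,:2].astype(np.float32)))
E
```

```text
clock: 31.45
position: [0.4403, 0.2391, 0.2477]
ee_rot: [-0.01, -3.139, 0.003]
force: [0.4, 0.9, 0.4]
width: 0.496
gripper_force: 0.0
213 ((0.44013962149620056, 0.2400657832622528), 0.0089583620429039)
```

View pics/w8.png

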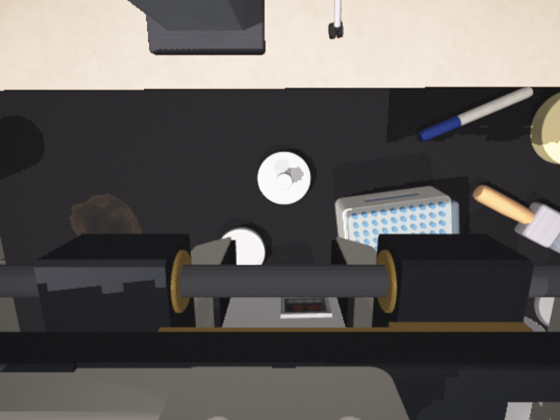

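The knob is at (284,180), world (0.440, 0.240), under the fingers. The tip box begins to its right at (340,200). Lower partway and read the box height.

```bash
python3 - <<'E'
from h import *
w=cloud(load('w8')); print('box z max',np.nanpercentile(w[190:230,345:455,2],[50,90,99.5]))
E
python3 -m creep '[[0,0.02,0.8,0,0.5],[0,0,1,0,0.5],[0,0,1,0,0.5],[0,0,1,0,0.5],[0,0,0.5,0,0.5],[0,0,0,0,0.5],[0,0,0,0,0.5]]'
```

```text
box z max [0.06425956 0.06690306 0.06802142]
clock: 32.38
position: [0.442, 0.2418, 0.0781]
ee_rot: [0.008, 3.14, 0.002]
force: [0.2, 0.5, -0.3]
width: 0.501
gripper_force: 0.0
```

```bash
python3 -m creep '[[0.045,-0.04,0.5,0,0.5],[0,0,0.5,0,0.5],[0,0,0.3,0,0.5],[0,0,0.23,0,0.5],[0,0,0,0,0.5],[0,0,0,0,0.5]]'
python3 -m creep '[[0,0,0,0,0.3],[0,0,0,0,0.15],[0,0,0,0,0.1],[0,0,0,0,0.1],[0,0,0,0,0.1],[0,0,0,0,0.1],[0,0,0,0,0.1],[0,0,0,0,0.1]]' 20
```

```text
clock: 33.12
position: [0.4395, 0.2402, 0.016]
ee_rot: [0.008, 3.141, 0.001]
force: [1.0, 0.2, 0.4]
width: 0.503
gripper_force: 0.0
clock: 34.12
position: [0.4391, 0.2401, 0.0156]
ee_rot: [0.007, 3.141, 0.0]
force: [-1.1, 0.2, 4.5]
width: 0.19
gripper_force: 20.0
```

```bash
python3 -m creep '[[0,0,-0.3,0,0.1],[0,0,-0.7,0,0.1],[0,0,-1,0,0.1],[0,0,-1,0,0.1],[0,0,-1,0,0.1],[0,0,-1,0,0.1],[0,-0.5,-0.6,0,0.1],[0,-0.9,0,0,0.1],[0,-0.9,0,0,0.1],[0,-0.9,0,0,0.1],[0,0,0,0,0.1],[0,0,0,0,0.1]]'
python3 look.py w9 .4405 -.1803 .176
python3 - <<'E'
from h import *
w=cloud(load('w9'));p=readout.observe()['position']
m=(abs(w[...,2]-p[2]+.002)<.004)&(np.hypot(w[...,0]-p[0],w[...,1]-p[1])<.036);Q=w[m];print(len(Q),np.array(cv2.minEnclosingCircle(Q[:,:2].astype(np.float32))[0])-p[:2],Q.min(0)-p,Q.max(0)-p)
E
```

```text
clock: 35.62
position: [0.4384, 0.1125, 0.2399]
ee_rot: [0.008, 3.141, 0.001]
force: [-0.1, 1.4, -1.1]
width: 0.188
gripper_force: 20.0
[ 0.4405 -0.1803  0.03  ] 0 z nan sector pts [0 0 0 0 0 0 0 0]
[0.4384 0.1128 0.2398] delta units tool x,y: [-0.053 -7.328]
slope deg [0. 0.]
4450 [ 1.09807601e-03 -3.67715219e-05] [-0.0292128 -0.0267312 -0.0058415] [0.03126806 0.02725279 0.00198007]
  return _methods._mean(a, axis=axis, dtype=dtype,
  ret = ret.dtype.type(ret / rcount)
```

View pics/w9.png

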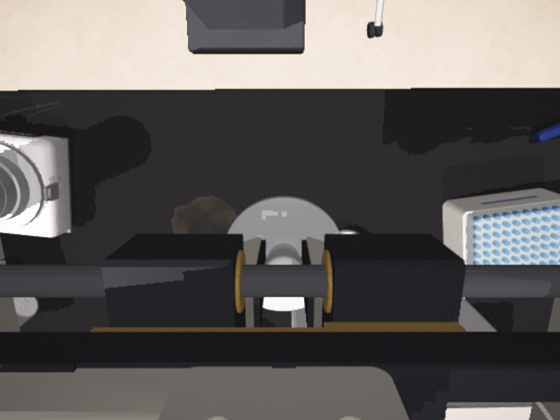

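The lid is held level by its knob at (283,265). The column top is out of the frame to the left. Continue to the column.

```bash
python3 -m creep '[[-0.07,-0.5,0,0,0.1],[0,-0.9,0,0,0.1],[0,-0.95,0,0,0.1],[0,-0.95,0,0,0.1],[0,-0.95,0,0,0.1],[0,-0.95,0,0,0.1],[0,-0.9,0,0,0.1],[0,-0.74,0,0,0.1],[0,-0.5,0,0,0.1],[0,0,0.5,0,0.1],[0,0,0.4,0,0.1],[0,0,0,0,0.1]]'
python3 -m creep '[[0,0,0.1,0,0.1],[0,0,0,0,0.1]]'
```

```text
clock: 37.17
position: [0.4393, -0.1805, 0.2024]
ee_rot: [-0.005, -3.139, -0.001]
force: [-0.1, -0.6, -0.4]
width: 0.189
gripper_force: 20.0
clock: 37.42
position: [0.4401, -0.1814, 0.1997]
ee_rot: [0.007, 3.141, 0.0]
force: [0.2, 0.3, -0.1]
width: 0.188
gripper_force: 20.0
```

Lower 17 mm to about 0.183.

```bash
python3 -m creep '[[0,0,0.1,0,0.1],[0,0,0.1,0,0.1],[0,0,0.1,0,0.1],[0,0,0.08,0,0.1],[0,0,0,0,0.1],[0,0,0,0,0.1]]'
```

```text
clock: 38.17
position: [0.4399, -0.1816, 0.1844]
ee_rot: [0.008, 3.141, -0.0]
force: [0.2, -0.9, -0.3]
width: 0.186
gripper_force: 20.0
```

```bash
python3 -m creep '[[0,0,0.035,0,0.1],[0,0,0,0,0.1],[0,0,0,0,0.2],[0,0,0,0,0.3],[0,0,0,0,0.45],[0,0,0,0,0.5],[0,0,-0.6,0,0.5],[0,0,-1,0,0.5],[-0.2,0.2,-1,0,0.5],[-0.5,0.6,0,0,0.5],[-0.6,0.8,0,0,0.5],[-0.4,0.4,0,0,0.5]]'
python3 -m creep '[[0,0,0,0,0.5],[0,0,0,0,0.5],[0,0,0,0,0.5],[0,0,0,0,0.5]]'
python3 - <<'E'
from h import *
im=snap('wrist','w10');w=cloud(im)
for h in(.181,.202):
    m=(abs(w[...,2]-h+.001)<.003)&(np.hypot(w[...,0]-.4405,w[...,1]+.18)<.036);Q=w[m];A=np.c_[Q[:,:2]-Q[:,:2].mean(0),np.ones(len(Q))]
    print(h,len(Q),cv2.minEnclosingCircle(Q[:,:2].astype(np.float32)),np.median(Q[:,2]),np.degrees(np.linalg.lstsq(A,Q[:,2],rcond=None)[0][:2]))
s=snap('scene','s2'); c=s['pixels'][170:290,200:360]; cv2.imwrite('pics/s2c.png',cv2.resize(c,(800,600),interpolation=cv2.INTER_CUBIC))
E
```

```text
clock: 39.67
position: [0.5092, -0.1001, 0.2868]
ee_rot: [0.004, 3.142, 0.001]
force: [0.2, -0.2, 0.3]
width: 0.498
gripper_force: 0.0
clock: 40.17
position: [0.5078, -0.1027, 0.2871]
ee_rot: [0.01, 3.141, 0.0]
force: [0.4, -0.4, -0.4]
width: 0.5
gripper_force: 0.0
0.181 4696 ((0.44100716710090637, -0.18068084120750427), 0.030135462060570717) 0.1796473263487354 [-0.06517317 -0.00513495]
0.202 580 ((0.44154268503189087, -0.18064257502555847), 0.009040185250341892) 0.200817173461148 [-0.03069196 -0.74761709]
```

View pics/s2c.png

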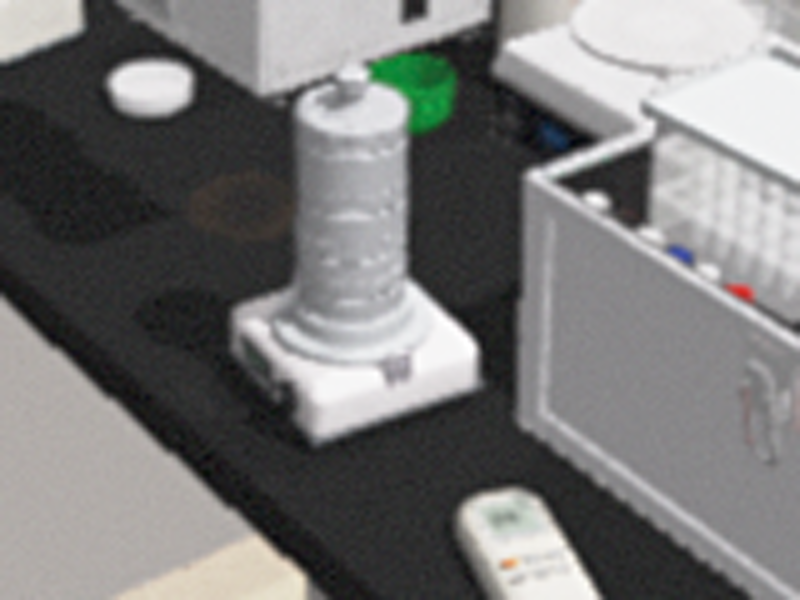

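The column stands straight on the shaker, from the collar at (350,330) up to the lid knob at (350,80). The lid face is at 181 mm and level, as it should be when fully seated. The petri dish at (150,88) hasn't moved, and the arm is clear.

```bash
python3 -c "from cell import sign_off; print(sign_off())"
```

```text
the job is handed in; nothing more can be done
None
```

The sieve column stands on the shaker in the order asked (pan, fine, medium, coarse, lid). Every piece measured level and at its seated height. The petri dish and beaker were left untouched, and the job was handed in at about 40 s of the 134 s allowed.

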